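# Clip the tomato recipe card into the recipe stand

## Robot

A 7-joint arm with a two-finger parallel gripper is mounted at the origin on a cart in front of the work surface, level with it; the furniture and walls round the work are solid. World frame = base frame: x ahead of the robot, y to its left, z up, the work surface at z = 0. Lengths are in m, angles in rad, forces in N, time in s.
With the tool pointing down it reaches from about 0.35 to 0.775 m from the base axis. Payload 3.1 kg.
Tool frame: the origin (TCP) lies between the finger pads; the fingertips stand robot.nose_length ahead of it and the grasp point (between the pads) lies 5 mm behind it (robot.nose_length is the distance from the TCP to the fingertips, in m); y points along the fingers, z is the direction in which the jaws open and shut, and the axes are right-handed (so a half turn about y gives the same grasp; the last joint's range is limited). The gripper opens to 85 mm and grips with 20 to 120 N. Pads are 22 mm wide; open, the fingers measure 114 mm over their backs; the gripper's body (76 mm by 85 mm) begins 54 mm behind the grasp point. The pads swing forward as they close: fully open they stand 13 mm farther back than shut.
Start: joints at [-1.356, 0.311, 0.014, 1.512, -0.004, 1.319, -0.027], TCP at [0.14, 0.532, 0.245] pointing down, gripper open.
Joint ranges: [-2.7, 2.7], [-0.3, 1.91], [-1.27, 1.3], [0.12, 2.57], [-1.44, 4.58], [0.2, 2.03], [-3.05, 3.05]. Speed limits (rad/s): [2.79, 2.79, 3.14, 3.14, 3.14, 3.14, 3.14].

## Interface

Orientations are given as a rotation vector (axis times angle).
In Python, from rig import robot, cams gives the robot as it stands.
- The arm moves only by the tool send_rows, never from a script. Its argument "rows" is a list of rows, each a list of 3 entries, a list of its own where there are three numbers: the opening, from 0 (shut) to 1 (fully open), then the shift along the tool's x, y, z in mm, then the turn, a rotation vector about the tool's x, y, z in degrees. In form: [[claw, [tx, ty, tz], [wx, wy, wz]], ...]. A call has 1 to 8 rows; each row shifts and turns the commanded pose from where the row before left it, along the tool's axes as they then stand; what a row does not reach is not made up. A row lasts 1/8 s, in which the tool goes at most 62.5 mm and 10.7 degrees, less where a joint would pass 70% of its speed; a pose out of reach is approached as far as the arm can. A call is refused whole if a number of a shift passes 62.5 or a number of a turn 10.7, either way. A call with a gripper value outside its range is refused whole. The fingers move at their own pace and stop on an object; "squeeze" is the grip in N (left out, the last holds). Time passes only in rows, so rows that do not move let the fingers close. It gives the time, the measured TCP pose, the force and the opening at its end, in the units of the state.
- robot.observe(): the state, without advancing time (a new reading comes with each control period).
- cams.get_image(name): name is "scene" or "top"; returns a dict with "pixels" (384x512x3 uint8, blue, green, red), "z_map" (384x512 float32, m along the optical axis (not along the pixel's ray), 0 where there is no reading), "K" (3x3 intrinsics, pixels), "rvec" (rotation vector, rad) and "tvec" (3), from world to camera coordinates, as OpenCV has them. Camera axes: x right, y down, z forward; pixel columns grow to the right and rows downward; lengths in m; the calibration is good to about 2 mm. A picture is of the moment at which its call begins.
- robot.sign_off(): hands the job in, once; it reports no verdict.
The state is a dict: "t": time; "qpos": joint angles; "dq": joint speeds; "tau": joint torques, N m; "position": TCP position; "tool_rot": TCP orientation; "ft_force": force on the tool from outside, world axes, zero at the start; "torque": the same for the moment, N m; "grip_width": opening from 0.0 (shut) to 1.0 (fully open).
Only numpy, scipy, OpenCV 4.12 (cv2) and the standard library are available. Lean on these libraries where they do the work, as an engineer would, in place of code of your own. Each camera call takes 0.05 s, during which the arm holds its last target.

## Task

Put the tomato recipe card (the one with the red grip) into the recipe stand: lay it flat on the stand's wooden plate and slide it straight in under the sprung steel clip, letting the card's own front edge lift the clip, until it reaches the stop, then let go. Do not touch the clip with the gripper, and leave the lemon card where it lies.

Things in the scene. Friction and masses are not known exactly. Their poses are not given: they have to be found in the camera images.
- tomato_card: Stiff brown card, red tomato picture and red grip; 130 (x) x 64 (y) x 5 mm, 50 to 100 g, flat on the worktop. Origin: centre of its underside; x to the rounded front edge (x = +65 mm; picture near it), roughly to the robot's right; z up. Grip: upright fin 36 mm long (x), 12 thick (y), top 40 mm above the underside, centred at x = -42, y = 0; take it from above, fingers closing along y.
- lemon_card: A card of the same shape and size with a yellow lemon picture and a yellow grip, lying flat on the worktop; must stay where it is. The two cards may lie in either of two places.
- stand: Recipe stand, fixed: dark wooden plate 180 (x) x 90 (y) x 10 mm, clip at its +x end, no side guides. Origin: centre of the plate's underside, on the worktop. x: the way the card slides in (roughly to the robot's right); z up. The stop under the clip has its face at x = +65 mm: a card fully in has its origin at x = 0, y = 0, z = +10 mm of the stand, its x along the stand's x.
- clip: Sprung steel clip of the stand, 66 mm wide (y). Origin on the hinge: x = +72, z = +23 mm of the stand. The flap slopes down to a pressing edge at stand x = +35, 1.5 mm over the plate; thence an open lip rises at 22 deg towards -x and ends at x = -5, underside 17 mm over the plate. A card pushed along the plate lifts it 3.5 mm; spring about 2 N, push 4 to 8 N.

How it is judged:
At the end, for the whole second after the job is handed in: The tomato card lies flat (within 5 degrees) and at rest on the stand's plate with its front under the clip, within 12 mm of the stop, within 15 mm of the middle line of the stand and within 10 degrees of its direction; the lemon card lies within 30 mm of where it was (x of tomato_card in the frame of stand between -0.012 and 0.006 m and y of tomato_card in the frame of stand between -0.015 and 0.015 m and z of tomato_card in the frame of stand between 0.006 and 0.014 m and angle between the x axis of tomato_card and the x axis of stand, either way round below 0.18 rad and angle between tomato_card's own z axis and vertical below 0.09 rad and linear speed of tomato_card below 0.02 m/s and distance of lemon_card from where it was at the start of the episode below 0.03 m); the robot touches nothing.
It fails at once if the gripper or arm touches the clip with more than 1 N (contact force between any of the fingers, the arm and clip above 1 N).
It fails at once if the lemon card is moved more than 30 mm (distance of lemon_card from where it was at the start of the episode above 0.03 m).
It also fails if it takes over 42 s, if anything falls off the work surface, if the arm or the gripper's body presses on something with over 40 N, if the wrist force passes 120 N, or if a joint passes its speed limit or range.

## Working session

There is one attempt and no reset: what is moved stays moved. The work goes in short steps, Python scripts to look and compute and a tool call to move; the robot and the scene stay as the last step left them, time stands still between calls to the robot, and variables do not carry over. Pictures are saved under pics/ and viewed, and the job is handed in when it is done.

Besides the shell and the picture viewer there is one more tool, called after "Request:" as name([rows], argument=value, ...), one row to a line, values as JSON. send_rows: Moves the arm, as the interface text tells. Its arguments: {"type":"object","properties":{"rows":{"type":"array"},"squeeze":{"type":"number"}},"required":["rows"]}

```bash
mkdir -p pics; ls
python3 - <<'E'
from rig import robot,cams
import cv2,numpy as np
s=robot.observe();print(s, robot.nose_length)
for n in("scene","top"):
    d=cams.get_image(n);cv2.imwrite(f"pics/{n}0.png",d["pixels"]);np.savez(f"{n}0.npz",**d)
    print(n,d["K"],d["rvec"],d["tvec"])
E
```

```text
pics
{'t': 0.0, 'qpos': array([-1.35572547,  0.311735  ,  0.01398246,  1.51306034, -0.00438566,
        1.31918871, -0.02721831]), 'dq': array([-6.72599196e-04,  5.40165365e-04, -1.76762077e-03, -2.54698194e-03,
        3.49530921e-03, -2.82975060e-05,  1.46008626e-04]), 'tau': array([ 2.21903506e-04, -3.79919636e+01,  1.45986015e-01, -2.30580872e+01,
        1.21837301e-02,  1.34186569e-02, -8.54069157e-06]), 'position': array([0.13948796, 0.53129975, 0.24421456]), 'tool_rot': array([-1.56374214,  0.20173004, -0.20142283]), 'ft_force': array([-0.05850092, -0.79388097, -0.27307026]), 'torque': array([ 0.00265056, -0.03010675,  0.00044983]), 'grip_width': 1.0020897142587721} 0.014
scene [[482.62272597   0.         250.78053255]
 [  0.         482.62272597 192.58017937]
 [  0.           0.           1.        ]] [ 2.31618206 -0.93652301  0.33010476] [-0.26529762  0.37202157  0.80709613]
top [[367.0347402    0.         248.09465284]
 [  0.         367.0347402  192.93821177]
 [  0.           0.           1.        ]] [ 2.11839337 -2.10044975  0.21501706] [0.11047259 0.5186108  0.80027156]
```

View pics/scene0.png

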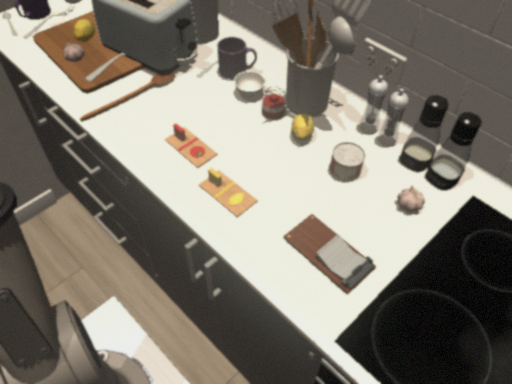

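View pics/top0.png

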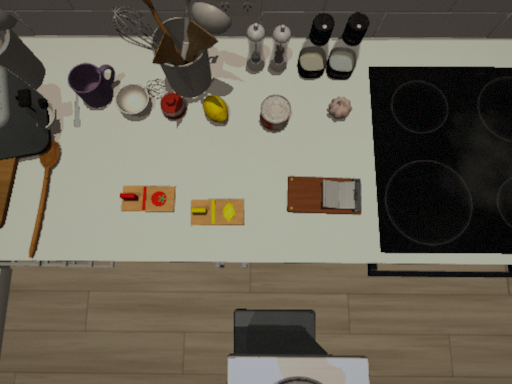

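The top view shows the tomato card at about (148,199), the lemon card at (217,212) between it and the stand, and the stand at (324,195) with its clip to the right. I'll enlarge these.

Run:
```python
import cv2,numpy as np
t=np.load("top0.npz")["pixels"]
a=cv2.resize(t[178:222,112:256],None,fx=5.5,fy=5.5,interpolation=cv2.INTER_CUBIC)
b=cv2.resize(t[168:222,280:370],None,fx=6,fy=6,interpolation=cv2.INTER_CUBIC)
b=cv2.copyMakeBorder(b,0,0,0,a.shape[1]-b.shape[1],cv2.BORDER_CONSTANT)
cv2.imwrite("pics/c1.png",np.vstack([a,b]))
```

```text
(no output)
```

View pics/c1.png

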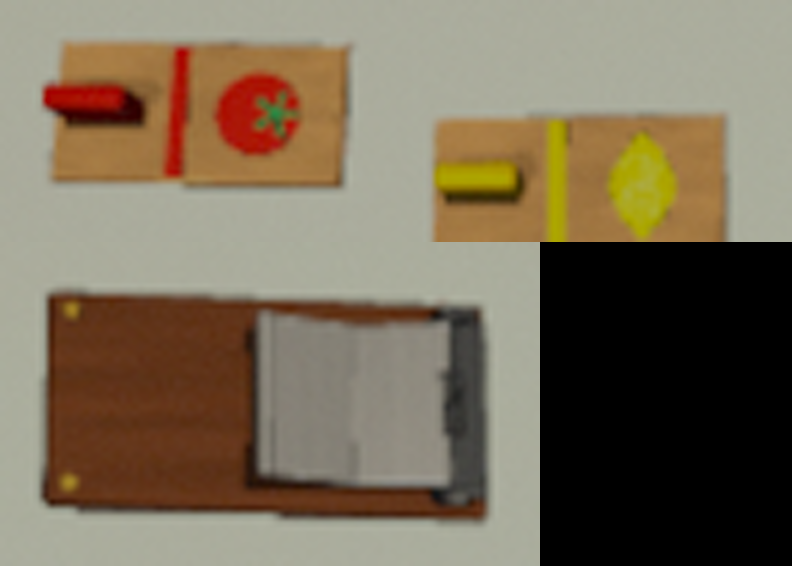

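```bash
cat > h.py <<'E'
import cv2,numpy as np
def ray(d,uv,z):
    R=cv2.Rodrigues(d["rvec"])[0];C=-R.T@d["tvec"]
    uv=np.atleast_2d(uv).astype(float)
    r=(R.T@np.linalg.inv(d["K"])@np.c_[uv,np.ones(len(uv))].T).T
    return C+r*((z-C[2])/r[:,2:])
def proj(d,P): return cv2.projectPoints(np.atleast_2d(P).astype(float),d["rvec"],d["tvec"],d["K"],None)[0][:,0]
def fit(model,pts):
    m=model.mean(0);p=pts.mean(0);A=(model-m);B=(pts-p)
    a=np.arctan2((A[:,0]*B[:,1]-A[:,1]*B[:,0]).sum(),(A*B).sum())
    R=np.array([[np.cos(a),-np.sin(a)],[np.sin(a),np.cos(a)]])
    o=p-R@m;res=pts-(model@R.T+o)
    return o,a,res
E
python3 - <<'E'
from h import *
d=dict(np.load("top0.npz"))
def f(c,s,o):return (np.array(c)+.5)/s-.5+np.array(o)
card=f([[63,43],[350,46],[343,187],[52,180]],5.5,[112,178])
M=np.array([[-1,1],[1,1],[1,-1],[-1,-1]])
for n,c,z,h in[("card",card,.005,[.065,.032]),("stand",f([[50,50],[482,65],[487,276],[44,263]],6,[280,168]),.010,[.09,.045])]:
    P=ray(d,c,z)[:,:2];o,a,r=fit(M*h,P);print(n,o,np.degrees(a),"\n",(r*1000).round(1), (P*1000).round())
# lemon via colour, grip etc
lc=f([[436,118],[726,116]],5.5,[112,178]);print(ray(d,lc,.005))
s=dict(np.load("scene0.npz"))
R=cv2.Rodrigues(s["rvec"])[0]
for n,dd in(("top",d),("scene",s)):
    R=cv2.Rodrigues(dd["rvec"])[0];v,u=np.mgrid[:384,:512]
    z=dd["z_map"];pc=np.stack([u,v,np.ones_like(u)],-1)@np.linalg.inv(dd["K"]).T*z[...,None]
    W=(pc-dd["tvec"])@R
    px=dd["pixels"].astype(int)
    red=(px[...,2]>110)&(px[...,1]<50)&(px[...,0]<50)&(W[...,2]>.025)&(W[...,2]<.06)
    print(n,"red",W[red].mean(0),red.sum())
    yel=(px[...,2]>110)&(px[...,1]>100)&(px[...,0]<60)&(W[...,2]>.025)&(W[...,2]<.06)&(W[...,0]<.5)
    print(n,"yel",W[yel].mean(0),yel.sum())
    np.save(n+"W.npy",W)
E
```

```text
card [0.51280535 0.36068235] -90.41719599776505 
 [[-0.6  0.1]
 [-0.   0.5]
 [-0.3 -0.1]
 [ 0.9 -0.5]] [[545. 426.]
 [544. 296.]
 [480. 296.]
 [482. 425.]]
stand [ 0.52423955 -0.07028156] -91.54275674632872 
 [[-0.8 -1.5]
 [-0.9  0.8]
 [ 1.3  1.1]
 [ 0.3 -0.3]] [[ 571.   17.]
 [ 566. -161.]
 [ 478. -158.]
 [ 482.   21.]]
[[0.51160504 0.25578073 0.005     ]
 [0.51357042 0.12612006 0.005     ]]
top red [0.69860584 0.33288818 0.04410268] 264
top yel [0.48103757 0.23222583 0.04001879] 75
scene red [nan nan nan] 0
scene yel [nan nan nan] 0<stdin>:18: RuntimeWarning: Mean of empty slice.
  ret = um.true_divide(
<stdin>:20: RuntimeWarning: Mean of empty slice.
```

```bash
cat >> h.py <<'E'
from scipy.spatial.transform import Rotation as Rn
def plan(s,tgt,yaw,flip=0):
    """shift in tool axes (mm) and turn (deg) to have tool y down, tool z along yaw+90 (card y)"""
    R=Rn.from_rotvec(s["tool_rot"]).as_matrix()
    y=np.array([0,0,-1.]);z=np.array([-np.sin(yaw),np.cos(yaw),0])*(-1 if flip else 1);x=np.cross(y,z)
    T=np.c_[x,y,z]
    return R.T@(np.array(tgt)-s["position"])*1000, np.degrees(Rn.from_matrix(R.T@T).as_rotvec()),R,T
E
python3 - <<'E'
from h import *
from rig import robot
s=robot.observe();
for f in(0,1):
  sh,tu,R,T=plan(s,[.513,.403,.12],np.radians(-90.4),f);print(sh,tu);print(R.round(3)); print("shift in target frame",T.T@(np.array([.513,.403,.12])-s["position"])*1000)
d=dict(np.load("top0.npz"));px=d["pixels"].astype(int)
m=(px[...,2]>px[...,1]+90);m[:,200:]=0;m[:180]=0;m[222:]=0;m[:,:112]=0
v,u=np.nonzero(m);k=u<139;P=ray(d,np.c_[u[k],v[k]],.038);print(P.mean(0),P.min(0),P.max(0),k.sum())
# overlay in both views
c=lambda o,a,p:(np.array([[np.cos(a),-np.sin(a)],[np.sin(a),np.cos(a)]])@np.array(p)[:,:2].T).T+o
def box(h,z):return [[-h[0],-h[1]],[h[0],-h[1]],[h[0],h[1]],[-h[0],h[1]]],z
out=[]
for n in("scene","top"):
  dd=dict(np.load(n+"0.npz"));im=cv2.resize(dd["pixels"],None,fx=4,fy=4,interpolation=cv2.INTER_CUBIC)
  for o,yaw,pts,z in[((.5128,.3607),-90.4,box([.065,.032],0)[0],.005),((.5242,-.0703),-91.54,box([.09,.045],0)[0],.01),((.5128,.3607),-90.4,[[-.06,-.006],[-.024,-.006],[-.024,.006],[-.06,.006]],.04)]:
    p=c(np.array(o),np.radians(yaw),pts);q=proj(dd,np.c_[p,np.full(4,z)])
    cv2.polylines(im,[((q+.5)*4-.5).round().astype(int)],True,(255,0,255),1)
  out.append(im)
a=out[0][440:1200,620:1540];b=out[1][680:900,440:1480]
cv2.imwrite("pics/ov_s.png",cv2.resize(a,(720,595)));cv2.imwrite("pics/ov_t.png",cv2.resize(b,(800,169)))
E
```

```text
[393.7952635  124.42341597 -29.06688205] [ 0.09814487 75.69008305  0.0859768 ]
[[ 0.967 -0.     0.254]
 [-0.254 -0.002  0.967]
 [ 0.    -1.    -0.002]]
shift in target frame [125.75620669 124.31273816 374.34275636]
[393.7952635  124.42341597 -29.06688205] [ 9.20566085e-02 -1.04309843e+02 -1.05085135e-01]
[[ 0.967 -0.     0.254]
 [-0.254 -0.002  0.967]
 [ 0.    -1.    -0.002]]
shift in target frame [-125.75620669  124.31273816 -374.34275636]
[0.5126685  0.40301584 0.038     ] [0.50884033 0.38586229 0.038     ] [0.5163359  0.41935263 0.038     ] 56
```

View pics/ov_s.png

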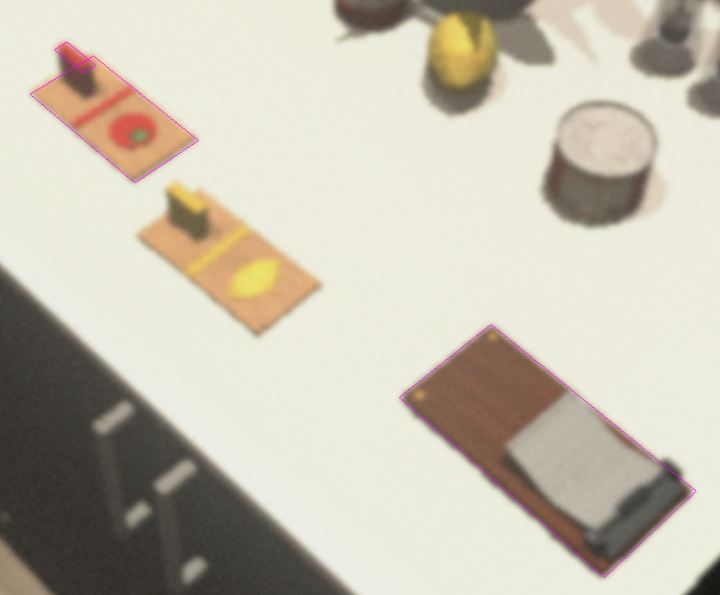

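View pics/ov_t.png

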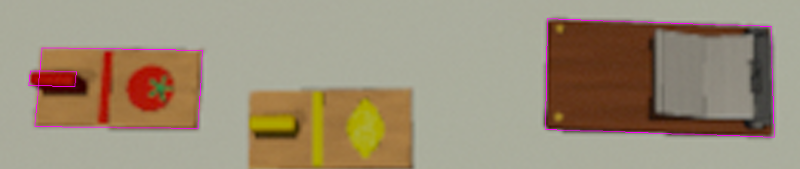

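The overlay of both fitted poses matches both views to within about 2 mm. The tomato fin is at (0.513, 0.403). I'll move above it.

Request:
send_rows([
  [1, [49, 0, -3.6], [0, 0, 0]],
  [1, [49, 0, -3.6], [0, 0, 0]],
  [1, [49, 0, -3.6], [0, 0, 0]],
  [1, [49, 0, -3.6], [0, 0, 0]],
  [1, [49, 0, -3.6], [0, 0, 0]],
  [1, [49, 0, -3.6], [0, 0, 0]],
  [1, [49, 0, -3.6], [0, 0, 0]],
  [1, [49, 0, -3.6], [0, 0, 0]],
], squeeze=60)

```text
t: 1.1
position: [0.5126, 0.4039, 0.2446]
tool_rot: [-1.562, 0.202, -0.201]
ft_force: [0.0, -0.7, 0.2]
grip_width: 0.996
```

Request:
send_rows([
  [1, [0, 0, 0], [0, 9.5, 0]],
  [1, [0, 0, 0], [0, 9.5, 0]],
  [1, [0, 0, 0], [0, 9.5, 0]],
  [1, [0, 0, 0], [0, 9.5, 0]],
  [1, [0, 0, 0], [0, 9.5, 0]],
  [1, [0, 0, 0], [0, 9.5, 0]],
  [1, [0, 0, 0], [0, 9.5, 0]],
  [1, [0, 0, 0], [0, 9, 0]],
])

```text
t: 2.1
position: [0.5111, 0.4045, 0.2445]
tool_rot: [-1.207, 1.216, -1.216]
ft_force: [0.1, -0.8, -0.5]
grip_width: 0.997
```

Request:
send_rows([
  [1, [0, 40, 0], [0, 0, 0]],
  [1, [0, 40, 0], [0, 0, 0]],
  [1, [0, 30, 0], [0, 0, 0]],
  [1, [0, 0, 0], [0, 0, 0]],
])

```text
t: 2.6
position: [0.5091, 0.4033, 0.1316]
tool_rot: [-1.216, 1.214, -1.212]
ft_force: [-0.7, 0.5, -0.5]
grip_width: 0.997
```

Run:
```python
from h import *
from rig import robot
s=robot.observe();sh,tu,R,T=plan(s,[.513,.403,.026],np.radians(-90.4));print(s["t"],s["position"],s["qpos"].round(2),s["ft_force"]);print(sh,tu)
```

```text
2.6 [0.50905279 0.40327456 0.1316131 ] [-0.96  0.62  0.42  1.38 -0.26  1.21 -0.51] [-0.71826452  0.50166502 -0.48768714]
[ -0.25843254 105.58563322   4.6248473 ] [0.3666709  0.19323463 0.28207837]
```

Request:
send_rows([
  [1, [0, 25, 4], [0.3, 0.2, 0.3]],
  [1, [0, 25, 0], [0, 0, 0]],
  [1, [0, 25, 0], [0, 0, 0]],
  [1, [0, 0, 0], [0, 0, 0]],
])

```text
t: 3.1
position: [0.515, 0.4044, 0.0596]
tool_rot: [-1.201, 1.214, -1.213]
ft_force: [-0.6, -0.1, 0.7]
grip_width: 1.005
```

Run:
```python
from h import *
from rig import robot
for i in range(3):
  s=robot.observe();sh,tu,R,T=plan(s,[.513,.403,.026],np.radians(-90.4));print(s["t"],s["position"],s["ft_force"]);print(sh,tu)
```

```text
3.1 [0.51495914 0.40444581 0.05956635] [-0.56779382 -0.08863729  0.66630442]
[ 1.58054334 33.55490794 -2.0490846 ] [-0.17102697 -0.0034661  -0.20652781]
3.1 [0.51495914 0.40444581 0.05956635] [-0.56779382 -0.08863729  0.66630442]
[ 1.58054334 33.55490794 -2.0490846 ] [-0.17102697 -0.0034661  -0.20652781]
3.1 [0.51495914 0.40444581 0.05956635] [-0.56779382 -0.08863729  0.66630442]
[ 1.58054334 33.55490794 -2.0490846 ] [-0.17102697 -0.0034661  -0.20652781]
```

Request:
send_rows([
  [1, [1, 17, -1], [0, 0, 0]],
  [1, [0, 16, 0], [0, 0, 0]],
  [1, [0, 0, 0], [0, 0, 0]],
])

```text
t: 3.48
position: [0.5136, 0.4033, 0.0255]
tool_rot: [-1.202, 1.214, -1.213]
ft_force: [-0.7, 0.1, 0.7]
grip_width: 0.998
```

Request:
send_rows([
  [0, [0, 0, 0], [0, 0, 0]],
  [0, [0, 0, 0], [0, 0, 0]],
  [0, [0, 0, 0], [0, 0, 0]],
  [0, [0, 0, 0], [0, 0, 0]],
  [0, [0, 0, 0], [0, 0, 0]],
  [0, [0, 0, 0], [0, 0, 0]],
  [0, [0, 0, 0], [0, 0, 0]],
  [0, [0, 0, 0], [0, 0, 0]],
], squeeze=60)

```text
t: 4.47
position: [0.5152, 0.4044, 0.0278]
tool_rot: [-1.197, 1.213, -1.213]
ft_force: [-0.5, 0.3, 4.7]
grip_width: 0.132
```

Run:
```python
from h import *
from rig import robot,cams
d=cams.get_image("scene");cv2.imwrite("pics/g1.png",cv2.resize(d["pixels"][90:230,120:310],None,fx=4,fy=4,interpolation=cv2.INTER_CUBIC))
s=robot.observe();print(s["t"],s["position"],s["ft_force"],s["grip_width"])
```

```text
4.525 [0.51519373 0.40438531 0.0278222 ] [ 0.76344369 -0.52892692  3.91863977] 0.12309097833856156
```

View pics/g1.png

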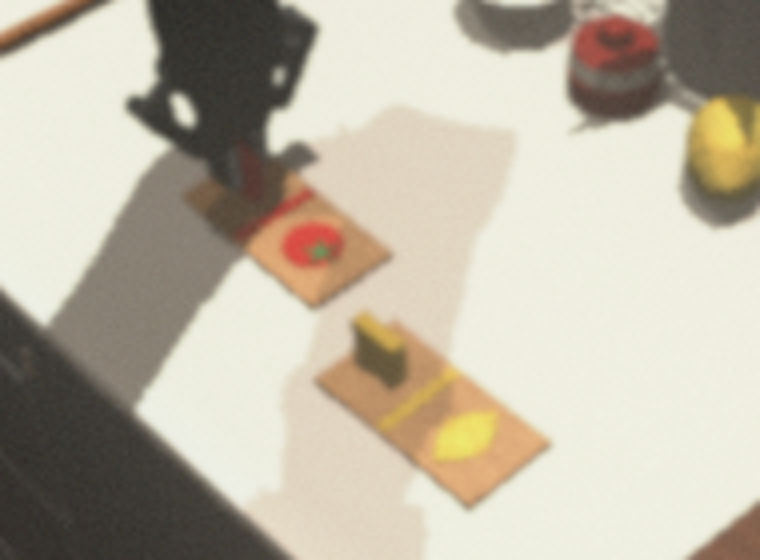

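Gripped (opening 0.12–0.13, about the fin's 12 mm) and the picture shows the fin between the pads. Now I'll lift.

Request:
send_rows([
  [0, [0, -10, 0], [0, 0, 0]],
  [0, [0, -25, 0], [0, 0, 0]],
  [0, [0, -35, 0], [0, 0, 0]],
  [0, [0, -30, 0], [0, 0, 0]],
  [0, [0, 0, 0], [0, 0, 0]],
])

```text
t: 5.15
position: [0.5162, 0.4041, 0.1302]
tool_rot: [-1.192, 1.211, -1.213]
ft_force: [-0.6, 0.4, -1.1]
grip_width: 0.127
```

Run:
```python
from h import *
from rig import robot,cams
d=cams.get_image("scene");cv2.imwrite("pics/g2.png",cv2.resize(d["pixels"][60:230,120:310],None,fx=3.5,fy=3.5,interpolation=cv2.INTER_CUBIC))
s=robot.observe();print(s["t"],s["position"],s["ft_force"],s["grip_width"])
print(plan(s,[.5275,.0517,.127],np.radians(-91.54))[:2])
```

```text
5.2 [0.51485048 0.40346573 0.12796592] [-0.42635629 -0.24183802 -1.49922389] 0.12732555934262638
(array([351.66259612,  -1.04782633,  15.2444665 ]), array([-0.37011587,  1.11731035, -0.34791512]))
```

View pics/g2.png

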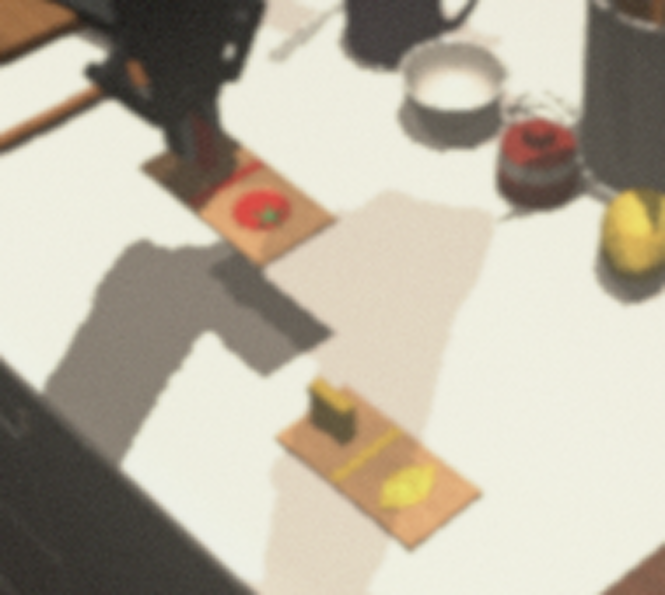

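Card lifted and level, with its front at about (300,240) in the crop and the lemon card unmoved. I'll carry it over to the stand.

Request:
send_rows([
  [0, [20, 0, 0], [-0.3, 1.1, -0.3]],
  [0, [40, 0, 1], [0, 0, 0]],
  [0, [45, 0, 1], [0, 0, 0]],
  [0, [45, 0, 1], [0, 0, 0]],
  [0, [45, 0, 1], [0, 0, 0]],
  [0, [45, 0, 1], [0, 0, 0]],
  [0, [45, 0, 1], [0, 0, 0]],
  [0, [40, 0, 1], [0, 0, 0]],
])

```text
t: 6.2
position: [0.511, 0.0746, 0.1256]
tool_rot: [-1.199, 1.233, -1.23]
ft_force: [0.6, 0.3, -0.4]
grip_width: 0.13
```

Request:
send_rows([
  [0, [20, 0, 1], [0, 0, 0]],
  [0, [0, 0, 0], [0, 0, 0]],
  [0, [0, 0, 0], [0, 0, 0]],
])

```text
t: 6.58
position: [0.5127, 0.0592, 0.1263]
tool_rot: [-1.198, 1.23, -1.227]
ft_force: [-0.0, 0.6, -1.9]
grip_width: 0.126
```

Run:
```python
from h import *
from rig import robot,cams
d=cams.get_image("scene");cv2.imwrite("pics/g3.png",cv2.resize(d["pixels"][130:310,200:400],None,fx=3.3,fy=3.3,interpolation=cv2.INTER_CUBIC))
np.savez("scene3.npz",**d)
d=cams.get_image("top");cv2.imwrite("pics/t3.png",cv2.resize(d["pixels"][150:250,230:380],None,fx=5,fy=5,interpolation=cv2.INTER_CUBIC))
np.savez("top3.npz",**d)
s=robot.observe();print(s["t"],s["position"],s["ft_force"],s["grip_width"])
print(plan(s,[.5275,.0517,.127],np.radians(-91.54))[:2])
```

```text
6.675 [0.51315565 0.06005274 0.12663305] [-0.25939596  0.42784755 -1.2310599 ] 0.12818289800128024
(array([ 8.00717285, -0.39071852, 14.53946068]), array([ 0.07460596,  0.17002983, -0.03456492]))
```

View pics/g3.png

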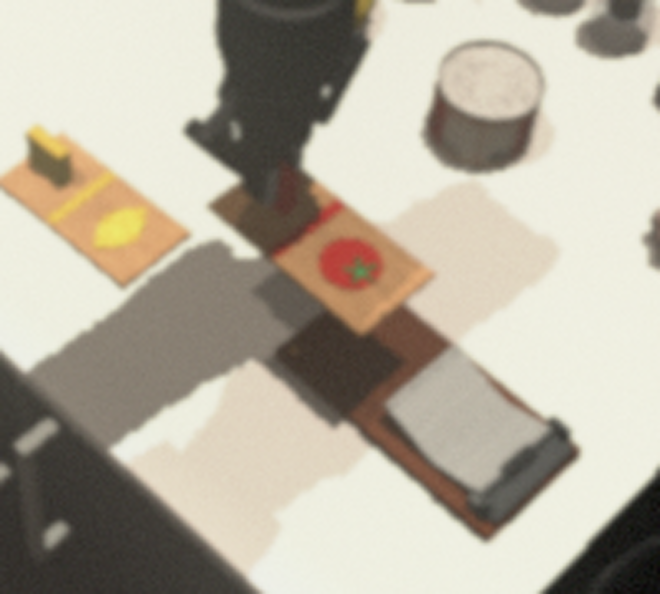

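View pics/t3.png

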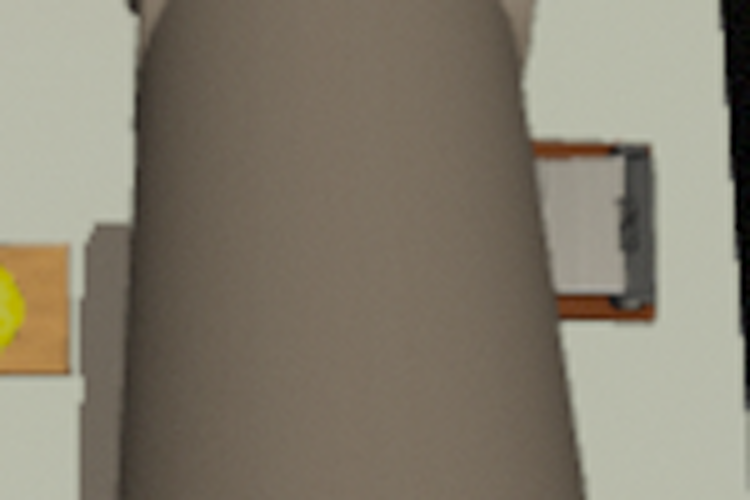

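Request:
send_rows([
  [0, [8, 0, 14.5], [0, 0.2, 0]],
  [0, [0, 20, 0], [0, 0, 0]],
  [0, [0, 30, 0], [0, 0, 0]],
  [0, [0, 25, 0], [0, 0, 0]],
  [0, [0, 0, 0], [0, 0, 0]],
  [0, [0, 0, 0], [0, 0, 0]],
])

```text
t: 7.42
position: [0.5294, 0.0499, 0.053]
tool_rot: [-1.194, 1.23, -1.232]
ft_force: [0.0, -0.2, -0.8]
grip_width: 0.129
```

Run:
```python
from h import *
from rig import robot,cams
d=cams.get_image("scene")
np.savez("scene4.npz",**d)
im=cv2.resize(d["pixels"],None,fx=6,fy=6,interpolation=cv2.INTER_CUBIC)
s=robot.observe();print(s["t"],s["position"],s["ft_force"],s["grip_width"])
print(plan(s,[.5275,.0517,.127],np.radians(-91.54))[:2])
cv2.imwrite("pics/g4.png",im[1140:1740,1620:2340])
```

```text
7.475 [0.52956391 0.04993248 0.05337646] [-0.44111516 -0.02626683  0.64633441] 0.12837283339637964
(array([ -1.72044575, -73.62874357,  -1.91259381]), array([-0.15796217, -0.16391267, -0.01151049]))
```

View pics/g4.png

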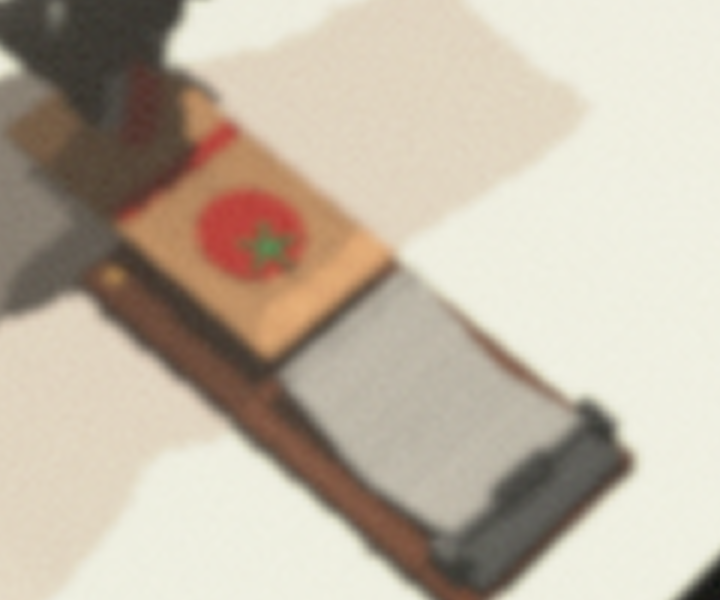

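```bash
cat >> h.py <<'E'
SO=np.array([.5242,-.0703]);SA=np.radians(-91.54)
def tostand(P): 
    c,s=np.cos(SA),np.sin(SA);return (np.atleast_2d(P)[:,:2]-SO)@np.array([[c,-s],[s,c]])*1000
E
python3 - <<'E'
from h import *
d=dict(np.load("scene4.npz"))
uv=(np.array([[395,257],[268,364],[8,132]])+.5)/6-.5+[270,190]
for z in(.028,.031):print(tostand(ray(d,uv,z)).round(1))
E
```

```text
[[ -14.6   34.6]
 [ -14.9  -29.7]
 [-143.7  -27. ]]
[[ -13.6   32.8]
 [ -13.8  -31.3]
 [-142.2  -28.6]]
```

Card front edge at stand x ≈ -14 mm and nearly centred (about +1 to 2 mm). Now I'll lower it gently.

Request:
send_rows([
  [0, [-2, 4, -2], [-0.1, 0, 0]],
  [0, [0, 4, 0], [0, 0, 0]],
  [0, [0, 3, 0], [0, 0, 0]],
  [0, [0, 0, 0], [0, 0, 0]],
])

```text
t: 7.98
position: [0.5257, 0.052, 0.0409]
tool_rot: [-1.197, 1.233, -1.23]
ft_force: [-0.5, -1.0, -0.6]
grip_width: 0.126
```

Request:
send_rows([
  [0, [0, 1.5, 0], [0, 0, 0]],
  [0, [0, 0, 0], [0, 0, 0]],
])

```text
t: 8.22
position: [0.526, 0.0521, 0.0396]
tool_rot: [-1.196, 1.233, -1.23]
ft_force: [0.2, 0.6, -1.0]
grip_width: 0.129
```

Request:
send_rows([
  [0, [0, 1.5, 0], [0, 0, 0]],
  [0, [0, 0, 0], [0, 0, 0]],
])

```text
t: 8.48
position: [0.5259, 0.0521, 0.0381]
tool_rot: [-1.196, 1.233, -1.23]
ft_force: [0.1, -0.2, -0.7]
grip_width: 0.13
```

Request:
send_rows([
  [0, [0, 1, 0], [0, 0, 0]],
  [0, [0, 0, 0], [0, 0, 0]],
])

```text
t: 8.72
position: [0.5261, 0.0521, 0.0375]
tool_rot: [-1.196, 1.232, -1.23]
ft_force: [-0.6, -0.1, 2.1]
grip_width: 0.127
```

Request:
send_rows([
  [0, [0, 1, 0], [0, 0, 0]],
  [0, [0, 0, 0], [0, 0, 0]],
])

```text
t: 8.98
position: [0.5262, 0.0523, 0.0373]
tool_rot: [-1.196, 1.233, -1.23]
ft_force: [-4.2, -0.2, 7.8]
grip_width: 0.127
```

Request:
send_rows([
  [0, [0, -0.6, 0], [0, 0, 0]],
  [0, [0, 0, 0], [0, 0, 0]],
])

```text
t: 9.22
position: [0.5262, 0.0522, 0.0374]
tool_rot: [-1.196, 1.232, -1.23]
ft_force: [-3.7, 0.1, 5.7]
grip_width: 0.128
```

Run:
```python
from h import *
from rig import robot,cams
d=cams.get_image("scene")
np.savez("scene5.npz",**d)
im=cv2.resize(d["pixels"],None,fx=6,fy=6,interpolation=cv2.INTER_CUBIC)
s=robot.observe();print(s["t"],s["position"],s["ft_force"],s["grip_width"],tostand(s["position"]))
print(plan(s,[.5253,-.0283,s["position"][2]],np.radians(-91.54))[:2])
cv2.imwrite("pics/g5.png",im[1140:1740,1620:2340])
```

```text
9.275 [0.52616243 0.05222093 0.03738517] [-2.69834836  0.86056303  6.01063323] 0.1310316924756904 [[-122.52941575   -1.33100371]]
(array([ 8.05108560e+01, -4.55362625e-02,  1.53748216e+00]), array([ 0.08690837, -0.16769887, -0.0308727 ]))
```

View pics/g5.png

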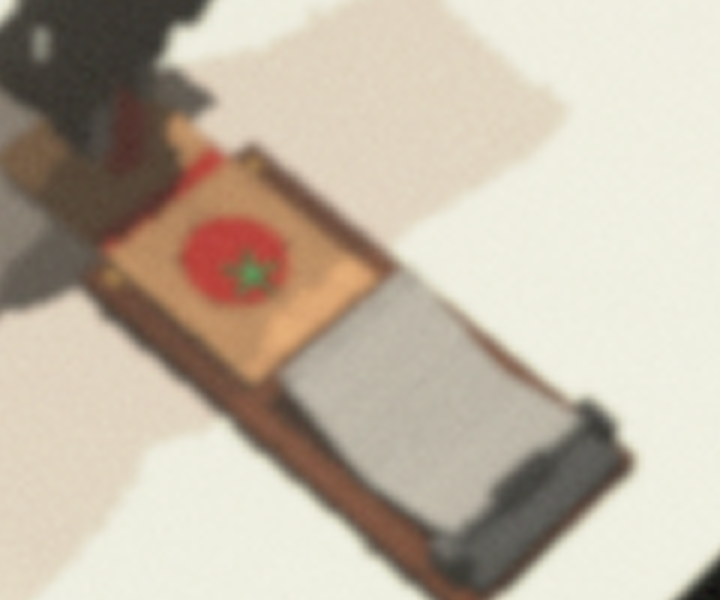

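The card lies on the plate, centred, with the front edge (380,275)-(255,385) just before the lip. I'll slide it in.

Request:
send_rows([
  [0, [4, 0, 0], [0, 0, 0]],
  [0, [6, 0, 0], [0, 0, 0]],
  [0, [6, 0, 0], [0, 0, 0]],
  [0, [6, 0, 0], [0, 0, 0]],
  [0, [6, 0, 0], [0, 0, 0]],
  [0, [6, 0, 0], [0, 0, 0]],
  [0, [0, 0, 0], [0, 0, 0]],
])

```text
t: 10.15
position: [0.5265, 0.0181, 0.0377]
tool_rot: [-1.193, 1.231, -1.231]
ft_force: [0.3, 1.5, 6.1]
grip_width: 0.128
```

Run:
```python
from h import *
from rig import robot,cams
d=cams.get_image("scene")
im=cv2.resize(d["pixels"],None,fx=6,fy=6,interpolation=cv2.INTER_CUBIC)
s=robot.observe();print(s["t"],s["position"],s["ft_force"],s["grip_width"],tostand(s["position"]))
print(plan(s,[.5253,-.0283,s["position"][2]],np.radians(-91.54))[:2])
cv2.imwrite("pics/g6.png",im[1140:1740,1620:2340])
```

```text
10.2 [0.52644327 0.01808888 0.03767272] [0.2400737  0.73243693 6.51670316] 0.13102183721187774 [[-88.41723797  -0.13297771]]
(array([ 4.64022406e+01, -3.45597072e-02,  2.56412582e-01]), array([-0.06974559, -0.18836687, -0.04294347]))
```

View pics/g6.png

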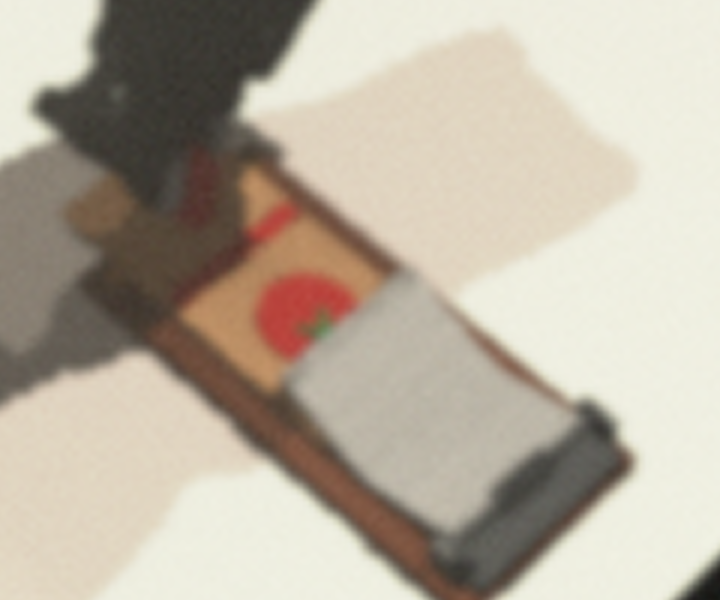

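The card is under the lip. Going on, with about 46 mm left to the stop.

Request:
send_rows([
  [0, [5, 0, 0], [0, 0, 0]],
  [0, [5, 0, 0], [0, 0, 0]],
  [0, [5, 0, 0], [0, 0, 0]],
  [0, [5, 0, 0], [0, 0, 0]],
  [0, [5, 0, 0], [0, 0, 0]],
  [0, [5, 0, 0], [0, 0, 0]],
  [0, [0, 0, 0], [0, 0, 0]],
])

```text
t: 11.08
position: [0.5257, -0.0097, 0.0377]
tool_rot: [-1.192, 1.231, -1.228]
ft_force: [0.7, 4.2, 6.4]
grip_width: 0.124
```

Request:
send_rows([
  [0, [4, 0, 0], [0, 0, 0]],
  [0, [4, 0, 0], [0, 0, 0]],
  [0, [3, 0, 0], [0, 0, 0]],
  [0, [0, 0, 0], [0, 0, 0]],
])

```text
t: 11.58
position: [0.5254, -0.0203, 0.0377]
tool_rot: [-1.192, 1.231, -1.228]
ft_force: [-0.5, 4.4, 6.1]
grip_width: 0.128
```

Run:
```python
from h import *
from rig import robot,cams
d=cams.get_image("scene")
im=cv2.resize(d["pixels"],None,fx=6,fy=6,interpolation=cv2.INTER_CUBIC)
s=robot.observe();print(s["t"],s["position"],s["ft_force"],s["grip_width"],tostand(s["position"]))
print(plan(s,[.5253,-.0283,s["position"][2]],np.radians(-91.54))[:2])
cv2.imwrite("pics/g7.png",im[1140:1740,1620:2340])
```

```text
11.625 [ 0.52544345 -0.0202481   0.03769871] [0.05467535 4.98034804 6.34611192] 0.1279574773232729 [[-50.06723931  -0.10213289]]
(array([ 8.05266959, -0.03050685,  0.08518451]), array([-0.06954057, -0.08661468, -0.21774041]))
```

View pics/g7.png

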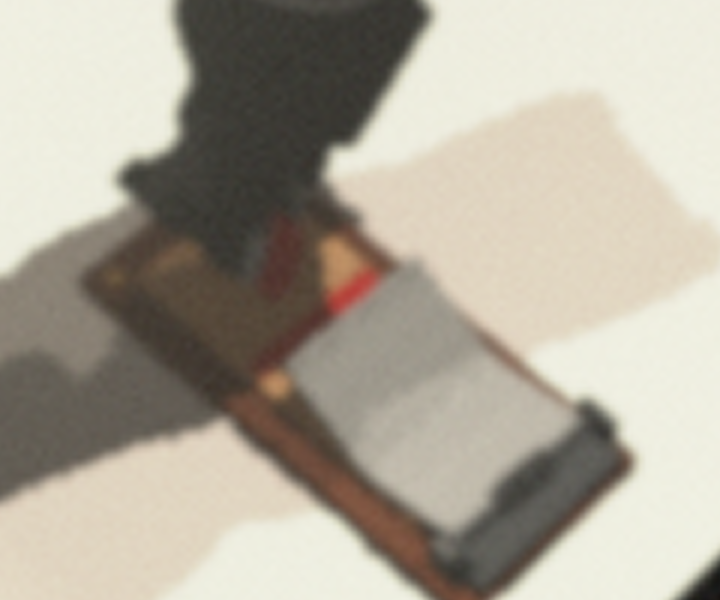

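Request:
send_rows([
  [0, [3, 0, 0], [0, 0, 0]],
  [0, [2, 0, 0], [0, 0, 0]],
  [0, [0, 0, 0], [0, 0, 0]],
])

```text
t: 12.0
position: [0.5253, -0.025, 0.0377]
tool_rot: [-1.192, 1.231, -1.227]
ft_force: [0.2, 5.4, 6.5]
grip_width: 0.129
```

Request:
send_rows([
  [0, [1.5, 0, 0], [0, 0, 0]],
  [0, [0, 0, 0], [0, 0, 0]],
])

```text
t: 12.25
position: [0.5252, -0.0263, 0.0377]
tool_rot: [-1.192, 1.231, -1.227]
ft_force: [-0.4, 6.0, 7.0]
grip_width: 0.129
```

Request:
send_rows([
  [0, [1.5, 0, 0], [0, 0, 0]],
  [0, [0, 0, 0], [0, 0, 0]],
])

```text
t: 12.5
position: [0.5252, -0.0278, 0.0377]
tool_rot: [-1.192, 1.231, -1.227]
ft_force: [0.4, 6.0, 7.4]
grip_width: 0.127
```

Request:
send_rows([
  [0, [1.5, 0, 0], [0, 0, 0]],
  [0, [0, 0, 0], [0, 0, 0]],
])

```text
t: 12.75
position: [0.5252, -0.0282, 0.0377]
tool_rot: [-1.191, 1.231, -1.226]
ft_force: [0.4, 7.2, 6.4]
grip_width: 0.128
```

Request:
send_rows([
  [0, [1.5, 0, 0], [0, 0, 0]],
  [0, [0, 0, 0], [0, 0, 0]],
])

```text
t: 13.0
position: [0.5252, -0.0283, 0.0377]
tool_rot: [-1.191, 1.232, -1.224]
ft_force: [-0.6, 9.8, 6.9]
grip_width: 0.126
```

The stop is reached: the position stays at y = -0.0283, as predicted, while the force rises. Next I'll relieve the load, open, and lift.

Request:
send_rows([
  [0, [-2, -0.5, 0], [0, 0, 0]],
  [0, [0, 0, 0], [0, 0, 0]],
  [0.6, [0, 0, 0], [0, 0, 0]],
  [0.6, [0, 0, 0], [0, 0, 0]],
  [0.6, [0, 0, 0], [0, 0, 0]],
  [0.6, [0, 0, 0], [0, 0, 0]],
  [0.6, [0, 0, 0], [0, 0, 0]],
])

```text
t: 13.88
position: [0.5235, -0.0321, 0.0372]
tool_rot: [-1.196, 1.233, -1.231]
ft_force: [1.2, -0.5, 0.2]
grip_width: 0.601
```

Run:
```python
from h import *
from rig import robot,cams
d=cams.get_image("scene")
im=cv2.resize(d["pixels"],None,fx=6,fy=6,interpolation=cv2.INTER_CUBIC)
s=robot.observe();print(s["t"],s["position"],s["ft_force"],s["grip_width"],tostand(s["position"]))
cv2.imwrite("pics/g8.png",im[1140:1740,1620:2340])
```

```text
13.925 [ 0.52349906 -0.03199559  0.03722006] [0.03074342 0.37646628 0.03274115] 0.6012015718062681 [[-38.27173614  -1.7301144 ]]
```

View pics/g8.png

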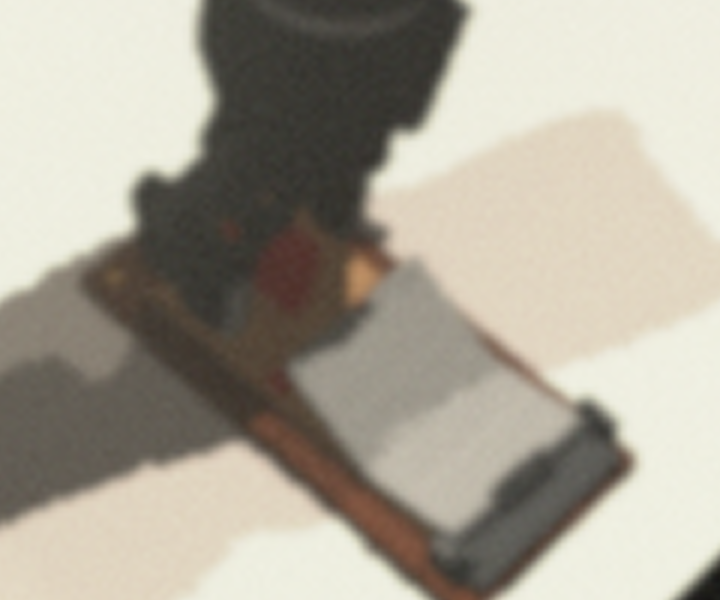

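Request:
send_rows([
  [0.6, [-2, -10, 1], [0, 0, 0]],
  [0.6, [0, -20, 0], [0, 0, 0]],
  [0.6, [0, -30, 0], [0, 0, 0]],
  [0.6, [0, -40, 0], [0, 0, 0]],
  [0.6, [-40, -30, 0], [0, 0, 0]],
  [0.6, [-50, 0, 0], [0, 0, 0]],
  [0.6, [-50, 0, 0], [0, 0, 0]],
  [0.6, [-50, 0, 0], [0, 0, 0]],
])

```text
t: 14.92
position: [0.5307, 0.1618, 0.1684]
tool_rot: [-1.194, 1.232, -1.23]
ft_force: [1.1, -1.1, 0.2]
grip_width: 0.601
```

Request:
send_rows([
  [0.6, [-50, 0, 0], [0, 0, 0]],
  [0.6, [-50, 0, 0], [0, 0, 0]],
  [0.6, [0, 0, 0], [0, 0, 0]],
])

```text
t: 15.3
position: [0.5317, 0.2673, 0.1674]
tool_rot: [-1.199, 1.227, -1.22]
ft_force: [-0.4, -0.1, -0.1]
grip_width: 0.6
```

Run:
```python
from h import *
from rig import robot,cams
d=cams.get_image("scene");t=cams.get_image("top");np.savez("topE.npz",**t)
im=cv2.resize(d["pixels"],None,fx=4,fy=4,interpolation=cv2.INTER_CUBIC)
s=robot.observe();print(s["t"],s["position"],s["ft_force"])
cv2.imwrite("pics/e1.png",im[620:1210,780:1560])
it=cv2.resize(t["pixels"][168:222,270:370],None,fx=8,fy=8,interpolation=cv2.INTER_CUBIC)
cv2.imwrite("pics/e2.png",it)
```

```text
15.4 [0.53336417 0.26028958 0.16761437] [ 0.31165757 -0.10208787  0.42965178]
```

View pics/e1.png

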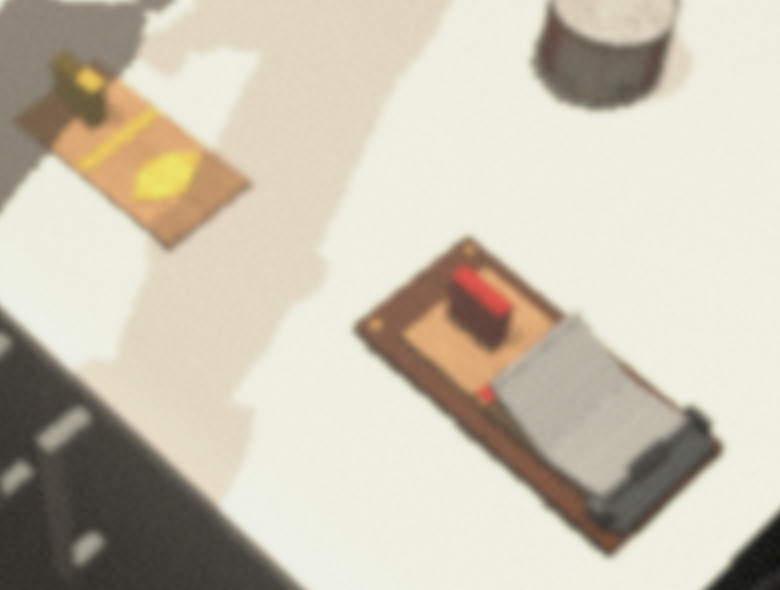

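View pics/e2.png

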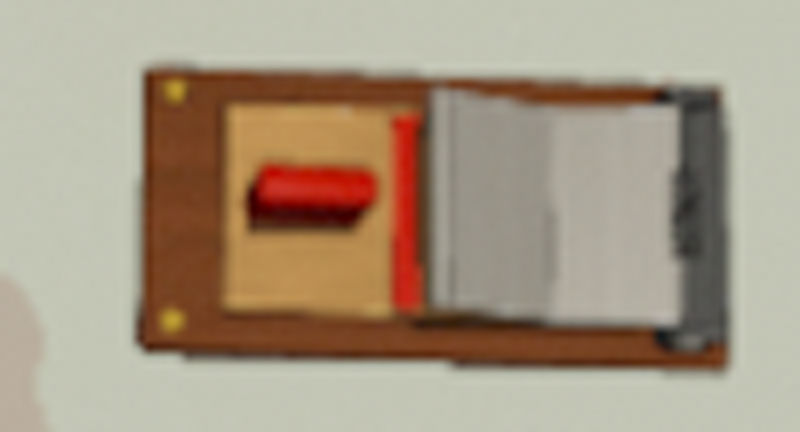

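Card rear edge in the top crop runs from (226,104) to (223,309). Checking it numerically.

Run:
```python
from h import *
t=dict(np.load("topE.npz"));t0=dict(np.load("top0.npz"))
p=(np.array([[226,104],[223,309]])+.5)/8-.5+[270,168]
print("rear corners, stand mm",tostand(ray(t,p,.015)).round(1),"nominal -65,+-32")
print("plate corners",tostand(ray(t,(np.array([[146,70],[138,349]])+.5)/8-.5+[270,168],.01)).round(1))
q=[[x,y] for x,y in[(-.065,.032),(-.065,-.032)]]
# lemon: yellow bar/picture region difference
for n,d in(("0",t0),("E",t)):
    x=d["pixels"].astype(int)[195:228,206:250];m=(x[...,0]<70)&(x[...,1]>x[...,0]+70)
    print(n,m.sum(),np.argwhere(m).mean(0))
```

```text
rear corners, stand mm [[-64.6  32.1]
 [-65.  -31.8]] nominal -65,+-32
plate corners [[-88.7  43.3]
 [-90.  -44.1]]
0 274 [16.56934307 16.60583942]
E 283 [16.48056537 16.73498233]
```

The card is at stand x ≈ 0, y ≈ 0, and the lemon card hasn't moved. Handing in.

```bash
python3 -c "
from rig import robot
print(robot.sign_off())"
```

```text
the job is handed in; nothing more can be done
None
```

I put the tomato card in the recipe stand: gripped it by its red fin, laid it on the plate in front of the clip and slid it in to the stop. I then let go, moved the arm well clear and handed the job in at about 15.4 s; no verdict was reported.

- **Reaching the stop:** the tool's position stopped changing at the predicted place while the push rose from about 6 to 10 N.
- **Card position:** the last top view puts the card's rear corners at stand (-64.6, +32.1) and (-65.0, -31.8) mm. The nominal is (-65, ±32) mm, so it is fully in, centred and straight. The pictures show it lying flat with its front under the clip.
- **Lemon card:** its image position changed by about 0.1 pixel, so it did not move.
- **Clip:** nothing in the pictures or force readings suggested the gripper touched it, but contact with the clip itself was not measured.

No check failed or disagreed.

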